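# Put the date-coding things away in their matching trays

## Robot

A 7-joint arm with a two-finger parallel gripper is mounted at the origin on a cart in front of the work surface, level with it; the furniture and walls round the work are solid. World frame = base frame: x ahead of the robot, y to its left, z up, the work surface at z = 0. Lengths are in m, angles in rad, forces in N, time in s.
With the tool pointing down it reaches from about 0.425 to 1.025 m from the base axis. Payload 9.4 kg.
Tool frame: the origin (TCP) lies on the mounting face of the last link; the fingertips stand 186 mm ahead of it and the grasp point (between the pads) lies 167 mm ahead of it; z points along the fingers, y is the line along which they close (so a half turn about z gives the same grasp; the last joint's range is limited). The gripper opens to 93 mm and grips with 3 to 60 N. Pads are 15 mm wide; open, the fingers measure 128 mm over their backs; the gripper's body (75 mm by 188 mm) begins 65 mm behind the grasp point.
Start: joints at [-1.21, 0.599, -0.003, 1.599, 0.002, 0.943, -0.08], TCP at [0.307, 0.657, 0.405] pointing down, gripper open.
Joint ranges: [-2.57, 2.57], [-0.35, 1.97], [-1.29, 1.29], [0.11, 2.56], [-1.05, 4.19], [0.11, 1.86], [-2.63, 2.63]. Speed limits (rad/s): [2.22, 2.22, 3.01, 3.01, 3.14, 3.14, 3.14].

## Interface

Orientations are given as a unit quaternion [w, x, y, z].
In Python, from station import bot gives the robot as it stands. The module is installed in compiled form; this text tells all that it offers.
- The arm moves only by the tool apply_moves, never from a script. Its arguments are lists of equal length, an entry for each row: "translation": the shift along the tool's x, y, z in cm, a list of three; "rot": the turn, a rotation vector about the tool's x, y, z in degrees, a list of three; "claw": the opening, from -1 (shut) to 1 (fully open). In form: {"translation": [[dx, dy, dz], ...], "rot": [[ax, ay, az], ...], "claw": [claw, ...]}. A call has 1 to 10 rows; each row shifts and turns the commanded pose from where the row before left it, along the tool's axes as they then stand; what a row does not reach is not made up. A row lasts 1/12 s, in which the tool goes at most 41.7 mm and 7.16 degrees, less where a joint would pass 70% of its speed; a pose out of reach is approached as far as the arm can. A call with a gripper value outside its range is refused whole. The fingers move at their own pace and stop on an object; "grip_force" is the grip in N (left out, the last holds). Time passes only in rows, so rows that do not move let the fingers close. It gives the time, the measured TCP pose, the force, the opening and the grip force at its end, in the units of the state.
- bot.state(): the state, without advancing time (a new reading comes with each control period).
- bot.snapshot(name): name is "scene" or "top" or "wrist"; returns a dict with "img" (420x560x3 uint8, red, green, blue), "range_z" (420x560 float32, m along the optical axis (not along the pixel's ray), 0 where there is no reading), "fx", "fy", "cx", "cy" (pixels), "extrinsics" (4x4, takes a point from camera to world coordinates); the wrist camera has in their place "T_tool_cam" (4x4, takes a point from camera to tool coordinates, whose origin is the TCP and whose axes are the flange's). Camera axes: x right, y down, z forward; pixel columns grow to the right and rows downward; lengths in m; the calibration is good to about 2 mm. A picture is of the moment at which its call begins: read the wrist's pose just before it.
- bot.hand_in(): hands the job in; it is judged then, once.
The state is a dict: "t": time; "joints": joint angles; "joint_vel": joint speeds; "tau": joint torques, N m; "ee_pos": TCP position; "tool_rot": TCP orientation; "contact_force": force on the tool from outside, world axes, zero at the start; "ft_torque": the same for the moment, N m; "gripper_width": finger opening in m; "gripper_force": force on a finger pad.
Only numpy, scipy, OpenCV 4.12 (cv2) and the standard library are available. Lean on these libraries where they do the work, as an engineer would, in place of code of your own. Each camera call takes 0.05 s, during which the arm holds its last target. There are 200 camera calls.

## Task

Put each of the four things from the front part of the table into the grey tray that fits it (not the ones along the back edge): the wooden stamp into the small rectangular tray, the ink pad into the large rectangular tray, the label roll into the closed round tray, and the tally counter into the small round tray with two gaps and two flat tongues, turned so that its wire ring lies out through either gap, over a tongue. Each must end let go, standing or lying as it does now, flat on the floor of its tray inside the rim; tip nothing over on the way, and leave the spare jar and the marker where they are.

Things in the scene. Friction and masses are not known exactly. Their poses are not given: they have to be found in the camera images.
- stamp_center (a point): Loose wooden rubber stamp, standing upright on top of the label roll at the start. Rectangular block 30 mm (its x) by 50 mm (its y) by 22 mm high at the foot, a thin neck of 16 mm, and a round knob 29 mm across centred 61 mm above its underside; 76 mm high in all, about 85 g. Point: 38 mm above its underside, on its axis. Gripped across x by the block or by the knob.
- pad_center (a point): Loose closed black ink pad, a flat box 62 mm (its x) by 94 mm (its y) by 18 mm high, about 80 g, lying flat, the tally counter on it. (Another stamp, ink pad and label roll along the far edge of the table, beyond the grey case, are not meant.) Point: its centre, 9 mm above its underside. z up.
- roll_center (a point): Loose roll of white labels lying with its hole upright, 69 mm across, 40 mm high, about 110 g. Point: its centre, 20 mm above its underside.
- counter_center (a point): Loose hand tally counter lying on top of the ink pad at the start: round case 46 mm across and 20 mm high, about 60 g; a thin wire ring lies flat beside the case on its -x side, reaching 44 mm from the point (the small black knob on its -y side does not hinder a grip). Point: centre of the round case, 10 mm above its underside. Gripped across the case along its y or nearly so. z up.
- stamp_tray: Small rectangular tray, fixed to the table; grey with a dark floor; origin at the centre of its underside, z up. Floor 3 mm above the table, round bead rim to 8 mm above the table. Inside the rim 66 mm (x) by 46 mm (y); outside 78 by 58. For the stamp, its long side (y) along the tray's x.
- pad_tray: Large rectangular tray, fixed to the table; grey with a dark floor; origin at the centre of its underside, z up. Floor 3 mm above the table, round bead rim to 8 mm above the table. Inside the rim 110 mm (x) by 78 mm (y); outside 122 by 90. For the ink pad, its long side (y) along the tray's x.
- roll_tray: Closed round tray, fixed to the table; grey with a dark floor; origin at the centre of its underside, z up. Floor 3 mm above the table, round bead rim to 8 mm above the table. Inside the rim 85 mm across, outside 97. For the label roll.
- counter_tray: Small round tray, fixed to the table; grey with a dark floor; origin at the centre of its underside, z up. Floor 3 mm above the table, round bead rim to 8 mm above the table. Inside the rim 62 mm across, outside 74; the rim is left open for 100 degrees on its +x and its -x side, where a flat dark tongue 38 mm wide runs out to 50 mm from the centre. For the tally counter, its ring out through either gap.
- jar_center (a point): Bystander: filled glass jar with a gold cap, 66 mm across, 91 mm high. Point: 45 mm above the table.
- marker_center (a point): Bystander: marker pen lying on the table, 138 mm long (its y), 16 mm thick. Point: middle of its length, 8 mm above the table.
There are look-alikes about, which are no part of the job. Leave any purple look-alike of the part that bears counter_center alone.

How it is judged:
At the end, for the whole second after the job is handed in: Stamp, pad, roll and counter each within 13 mm of its own tray's centre, flat on the tray's floor (within 3 mm, tilt under 0.08 rad), at rest; long sides along the tray's (stamp 0.4, pad 0.25 rad) and the counter's ring axis within 0.5 rad of the gaps (horizontal distance between stamp_center and stamp_tray below 0.013 m and z of stamp_center in the frame of stamp_tray below 0.044 m and angle between each of stamp_center, pad_center, roll_center, counter_center's own z axis and vertical below 0.08 rad and linear speed of each of date_stamp, ink_pad, label_roll, tally_counter below 0.02 m/s and angle between the y axis of stamp_center and the x axis of stamp_tray, either way round below 0.4 rad and horizontal distance between pad_center and pad_tray below 0.013 m and z of pad_center in the frame of pad_tray below 0.015 m and angle between the y axis of pad_center and the x axis of pad_tray, either way round below 0.25 rad and horizontal distance between roll_center and roll_tray below 0.013 m and z of roll_center in the frame of roll_tray below 0.026 m and horizontal distance between counter_center and counter_tray below 0.013 m and z of counter_center in the frame of counter_tray below 0.016 m and angle between the x axis of counter_center and the x axis of counter_tray, either way round below 0.5 rad); the robot touches nothing.
It fails at once if one of the four things is tipped over (angle between any of stamp_center, pad_center, roll_center, counter_center's own z axis and vertical above 0.6 rad).
It fails at once if the spare jar is moved (distance of jar_center from where it was at the start of the episode above 0.02 m).
It fails at once if the marker is moved (distance of marker_center from where it was at the start of the episode above 0.03 m).
It also fails if it takes over 141 s, if anything falls off the work surface, if the arm or the gripper's body presses on something with over 40 N, if the wrist force passes 120 N, or if a joint passes its speed limit or range.

## Working session

There is one attempt and no reset: what is moved stays moved. The work goes in short steps, Python scripts to look and compute and a tool call to move; the robot and the scene stay as the last step left them, time stands still between calls to the robot, and variables do not carry over. Pictures are saved under pics/ and viewed, at most 14 in all, crops included, and the job is handed in when it is done.

Besides the shell and the picture viewer there is one more tool, called after "Emit:" as name(argument=value, ...), one argument or row to a line, values as JSON. apply_moves: Moves the arm, as the interface text tells. Its arguments: {"type":"object","properties":{"translation":{"type":"array","items":{"type":"array","items":{"type":"number"}}},"rot":{"type":"array","items":{"type":"array","items":{"type":"number"}}},"claw":{"type":"array","items":{"type":"number"}},"grip_force":{"type":"number"}},"required":["translation","rot","claw"]}

```bash
mkdir -p pics
python3 - <<'E'
from station import bot
import cv2,numpy as np,pickle
s=bot.state();print({k:np.round(v,3) for k,v in s.items()})
for n in("scene","top"):
    d=bot.snapshot(n);pickle.dump(d,open(n+'.pkl','wb'));cv2.imwrite(f'pics/{n}0.png',d['img'][:,:,::-1])
    print(n,d['fx'],d['cx'],d['cy'],np.round(d['extrinsics'],3))
E
```

```text
{'t': np.float64(0.0), 'joints': array([-1.21 ,  0.6  , -0.003,  1.6  ,  0.002,  0.943, -0.08 ]), 'joint_vel': array([-0.   , -0.001,  0.   , -0.001, -0.   ,  0.001,  0.001]), 'tau': array([-2.0000e-03, -7.6509e+01,  1.4970e+00, -2.5235e+01, -5.2000e-02,
        1.7000e-02,  0.0000e+00]), 'ee_pos': array([0.307, 0.656, 0.404]), 'tool_rot': array([-0.   ,  0.217,  0.976, -0.001]), 'contact_force': array([-0.93 ,  0.425, -0.39 ]), 'ft_torque': array([-0.007, -0.059,  0.017]), 'gripper_force': np.float64(0.0), 'gripper_width': np.float64(0.093)}
scene 531.2730286336885 282.38508955469507 205.10807616147346 [[ 0.792 -0.401  0.46  -0.062]
 [-0.61  -0.5    0.615 -0.794]
 [-0.017 -0.767 -0.641  1.008]
 [ 0.     0.     0.     1.   ]]
top 480.8772060631731 279.41980430450536 208.48886460669314 [[ 0.011 -0.987  0.161  0.4  ]
 [-1.    -0.009  0.014  0.099]
 [-0.013 -0.161 -0.987  1.287]
 [ 0.     0.     0.     1.   ]]
```

View pics/scene0.png

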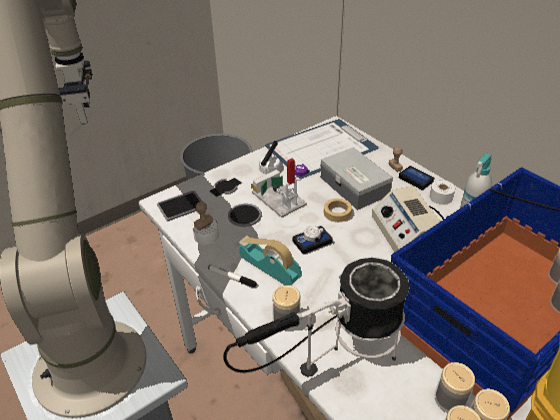

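View pics/top0.png

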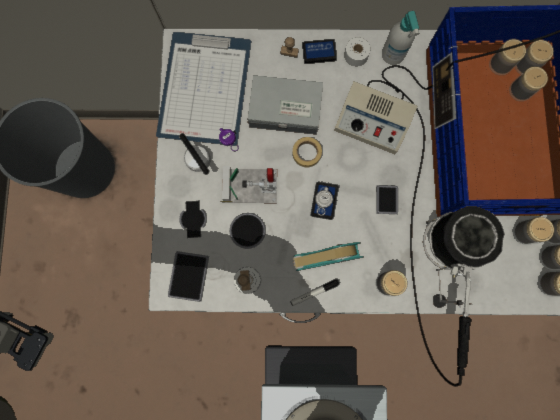

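Candidates, in top-view pixels:
- **Stamp:** (247,281) on the roll; the other at (289,47) is along the back edge.
- **Pad:** (323,200) with the counter on it; the other is at (320,50) at the back.
- **Roll:** (247,283) under the stamp; others are the back roll (357,50) and a tape ring (308,152).
- **Counter:** (323,199) is white; the purple one at (227,137) is a look-alike.
- **Trays:** stamp (387,199), pad (188,276), roll (248,231), counter (193,219).
- **Leave alone:** jar (393,282), marker (315,292).

I choose the front ones and will check them in a close crop.

```bash
cat > h.py <<'E'
import numpy as np,cv2,pickle
def ray(d,u,v,z):
    T=d['extrinsics'];r=T[:3,:3]@np.array([(u-d['cx'])/d['fx'],(v-d['cy'])/d['fy'],1.]);o=T[:3,3]
    return (o+r*(z-o[2])/r[2])[:2]
def cloud(d):
    v,u=np.mgrid[:420,:560];z=d['range_z'];P=np.stack([(u-d['cx'])/d['fx']*z,(v-d['cy'])/d['fy']*z,z],-1)
    return P@d['extrinsics'][:3,:3].T+d['extrinsics'][:3,3]
E
python3 - <<'E'
from h import *
d=pickle.load(open('top.pkl','rb'));P=cloud(d)
for n,(u,v) in dict(stamp=(247,281),pad=(323,210),counter=(323,199),st=(387,199),pt=(188,276),rt=(248,231),ct=(193,219),jar=(393,282),marker=(315,292),tape=(325,256),device=(250,185),lens=(465,235)).items(): print(n,np.round(P[v,u],3),np.round(ray(d,u,v,0),3))
im=d['img'][:,:,::-1]
a=cv2.resize(im[175:305,155:285],(600,600),interpolation=cv2.INTER_CUBIC)
cv2.imwrite('pics/c1.png',a)
b=cv2.resize(im[170:310,290:415],(536,600),interpolation=cv2.INTER_CUBIC)
cv2.imwrite('pics/c2.png',b)
E
```

```text
stamp [0.413 0.192 0.112] [0.414 0.201]
pad [0.603 0.001 0.021] [ 0.606 -0.   ]
counter [0.629 0.002 0.04 ] [ 0.636 -0.001]
st [ 0.637 -0.173  0.003] [ 0.638 -0.174]
pt [0.425 0.358 0.004] [0.425 0.359]
rt [0.547 0.201 0.005] [0.547 0.202]
ct [0.578 0.351 0.001] [0.578 0.351]
jar [ 0.414 -0.165  0.09 ] [ 0.415 -0.184]
marker [0.387 0.022 0.015] [0.387 0.021]
tape [0.476 0.002 0.09 ] [ 0.482 -0.005]
device [0.671 0.198 0.014] [0.674 0.199]
lens [ 0.52  -0.306  0.198] [ 0.542 -0.38 ]
```

View pics/c1.png

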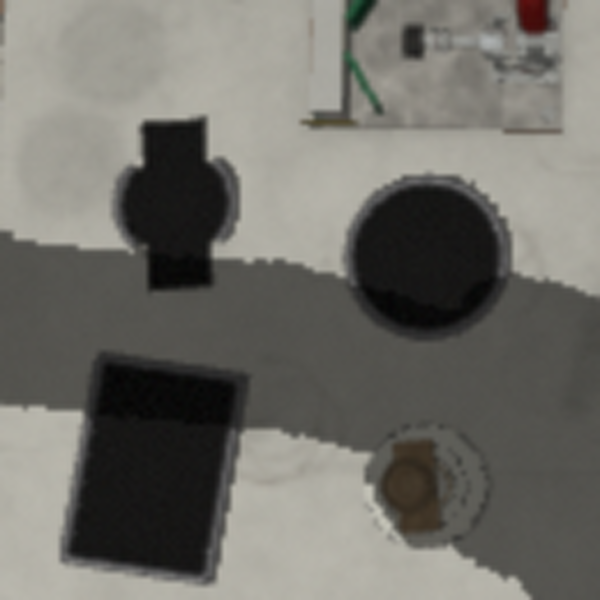

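View pics/c2.png

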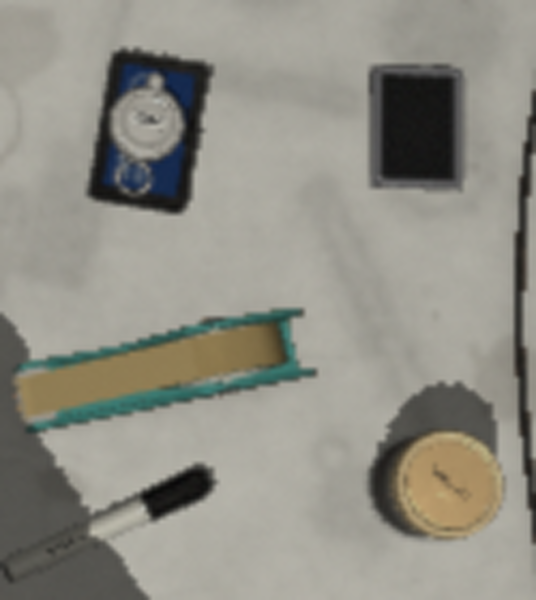

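The crops confirm the choice. c1 shows the counter tray (180,205), roll tray (428,257), pad tray (153,468), and the roll with the stamp (415,487). c2 shows the pad with the white counter (147,122), its ring at (133,175), and the stamp tray (415,127). Now to measure these properly.

```bash
cat > meas.py <<'E'
from h import *
d=pickle.load(open('top.pkl','rb'));P=cloud(d);im=d['img'].astype(int);V=im.max(2)
W=lambda pts,z:np.array([ray(d,u,v,z) for u,v in pts])
def blob(mask,c,r=30):
    m=np.zeros(mask.shape,np.uint8);u,v=c;m[v-r:v+r,u-r:u+r]=mask[v-r:v+r,u-r:u+r]
    cs,_=cv2.findContours(m,cv2.RETR_EXTERNAL,cv2.CHAIN_APPROX_NONE);return max(cs,key=cv2.contourArea)[:,0]
def rect(p,n):
    (c,s,a)=cv2.minAreaRect((p*1000).astype(np.float32));b=cv2.boxPoints((c,s,a));e=b[1]-b[0];f=b[2]-b[1]
    l=e if np.hypot(*e)>np.hypot(*f) else f;print(n,'c',np.round(c,1),'size',np.round(s,1),'long axis deg',round(np.degrees(np.arctan2(l[1],l[0]))%180,1))
def circ(p,n):
    c,r=cv2.minEnclosingCircle((p*1000).astype(np.float32));A=np.c_[2*p,np.ones(len(p))];x=np.linalg.lstsq(A,(p**2).sum(1),rcond=None)[0]
    print(n,'enc',np.round(c,1),round(r,1),'fit',np.round(x[:2]*1000,1),round(1000*np.sqrt(x[2]+x[0]**2+x[1]**2),1))
dark=V<45
rect(W(blob(dark,(387,199)),.003),'stamp_tray'); rect(W(blob(dark,(188,276)),.003),'pad_tray')
circ(W(blob(dark,(248,231),24),.003),'roll_tray')
t=W(blob(dark,(193,219),24),.003); rect(t,'counter_tray')
blue=(V<60)|(im[:,:,2]>im[:,:,0]+25)
rect(W(blob(blue,(323,200)),.018),'pad')
def near(c,r,z0,z1):return P[(np.hypot(P[...,0]-c[0],P[...,1]-c[1])<r)&(P[...,2]>z0)&(P[...,2]<z1)]
hull=lambda q:cv2.convexHull(q[:,:2].astype(np.float32))[:,0].astype(float)
q=near((.629,.002),.06,.03,.06);circ(hull(q),'counter cloud');print(len(q),np.median(q[:,2]))
q=near((.41,.19),.06,.03,.048);circ(hull(q),'roll cloud');print(len(q),np.median(q[:,2]))
q=near((.41,.19),.06,.053,.07);rect(q[:,:2],'block cloud');print(len(q),np.median(q[:,2]))
q=near((.41,.19),.06,.085,.13);circ(hull(q),'knob cloud');print(len(q),q[:,2].max())
for n,c in dict(st=(.637,-.173),padp=(.62,.0),rt=(.55,.2),roll=(.413,.19),pt=(.425,.359),ct=(.578,.351)).items():
    m=(abs(P[...,0]-c[0])<.06)&(abs(P[...,1]-c[1])<.115);print(n,'max z',P[m][:,2].max().round(3),P[m][P[m][:,2].argmax()].round(3))
E
python3 meas.py
```

```text
stamp_tray c [ 637.  -173.3] size [43.3 65.9] long axis deg 178.4
pad_tray c [427.  357.5] size [ 85.6 113.5] long axis deg 172.5
roll_tray enc [547.  204.1] 43.8 fit [547.1 204.1] 41.9
counter_tray c [578. 352.] size [97.8 56.9] long axis deg 2.5
pad c [629.8  -2.8] size [61.  95.2] long axis deg 169.9
counter cloud enc [636.1  -1.3] 27.0 fit [634.3  -2.2] 24.5
247 0.038283305706313
roll cloud enc [416.9 198.7] 34.6 fit [416.7 198.7] 34.1
360 0.03980461166626492
block cloud c [415.9 202.5] size [49.8 22. ] long axis deg 6.1
83 0.05979466690604984
knob cloud enc [415.9 202.7] 14.8 fit [416.1 202.5] 14.4
120 0.12107495807635527
st max z 0.101 [ 0.577 -0.285  0.101]
padp max z 0.046 [0.639 0.    0.046]
rt max z 0.015 [0.591 0.217 0.015]
roll max z 1.287 [0.4   0.099 1.287]
pt max z 0.016 [0.387 0.32  0.016]
ct max z 0.058 [0.629 0.259 0.058]
```

```bash
cat > go.py <<'E'
# usage: go.py x y zgrasp phi (mm, deg; phi = direction of tool y in world)
import sys,numpy as np
from station import bot
from scipy.spatial.transform import Rotation as R
s=bot.state();q=s['tool_rot'];M=R.from_quat(np.r_[q[1:],q[0]]).as_matrix()
g=(s['ee_pos']+M[:,2]*.167)*1000;phi=np.degrees(np.arctan2(M[1,1],M[0,1]))
print('t',s['t'].round(2),'grasp',g.round(1),'phi',phi.round(1),'tilt',np.degrees(M[:2,2]).round(2),'w',s['gripper_width'].round(4),'gf',s['gripper_force'].round(1),'F',s['contact_force'].round(1),'j7',s['joints'][6].round(2))
if len(sys.argv)>4:
    t=np.array(list(map(float,sys.argv[1:4])));p=float(sys.argv[4]);a=np.radians(p);d=t-g
    Y=np.array([np.cos(a),np.sin(a)]);X=np.array([-np.sin(a),np.cos(a)])
    print('rot z',round((phi-p+90)%180-90,1),'then shift cm',np.round([d[:2]@X/10,d[:2]@Y/10,-d[2]/10],2))
E
python3 go.py 416 202.5 200 96
```

```text
Traceback (most recent call last):
  File "go.py", line 7, in <module>
    print('t',s['t'].round(2),'grasp',g.round(1),'phi',phi.round(1),'tilt',np.degrees(M[:2,2]).round(2),'w',s['gripper_width'].round(4),'gf',s['gripper_force'].round(1),'F',s['contact_force'].round(1),'j7',s['joints'][6].round(2))
              ^^^^^^^^^^^^
AttributeError: 'float' object has no attribute 'round'
```

```bash
sed -i "s/s\['t'\].round(2)/round(float(s['t']),2)/; s/s\['gripper_width'\].round(4)/round(float(s['gripper_width']),4)/; s/s\['gripper_force'\].round(1)/round(float(s['gripper_force']),1)/" go.py; python3 go.py 416 202.5 200 96
```

```text
t 0.1 grasp [307.2 656.3 236.9] phi 64.9 tilt [-0.03 -0.07] w 0.0933 gf 0.0 F [-0.1  0.1  0.4] j7 -0.08
rot z -31.1 then shift cm [ -6.08 -46.26   3.69]
```

Emit:
apply_moves(
  translation=[
    [0, 0, 0],
    [0, 0, 0],
    [0, 0, 0],
    [0, 0, 0],
    [0, 0, 0],
    [-0.4, -3, 0],
    [-0.4, -3, 0],
    [-0.4, -3, 0],
    [-0.4, -3, 0],
    [-0.4, -3, 0],
  ],
  rot=[
    [0, 0, -6.2],
    [0, 0, -6.2],
    [0, 0, -6.2],
    [0, 0, -6.2],
    [0, 0, -6.2],
    [0, 0, 0],
    [0, 0, 0],
    [0, 0, 0],
    [0, 0, 0],
    [0, 0, 0],
  ],
  claw=[1, 1, 1, 1, 1, 1, 1, 1, 1, 1],
  grip_force=15,
)

```text
t: 0.93
ee_pos: [0.3429, 0.5079, 0.4043]
tool_rot: [-0.0, -0.052, 0.999, -0.0]
contact_force: [0.9, -0.3, 0.3]
gripper_width: 0.093
gripper_force: 0.0
```

Emit:
apply_moves(
  translation=[
    [-0.4, -3, 0],
    [-0.4, -3, 0],
    [-0.4, -3, 0],
    [-0.4, -3, 0],
    [-0.4, -3, 0],
    [-0.4, -3, 0],
    [-0.4, -3, 0],
    [-0.4, -3, 0],
    [-0.4, -3, 0],
    [0, 0, 0],
  ],
  rot=[
    [0, 0, 0],
    [0, 0, 0],
    [0, 0, 0],
    [0, 0, 0],
    [0, 0, 0],
    [0, 0, 0],
    [0, 0, 0],
    [0, 0, 0],
    [0, 0, 0],
    [0, 0, 0],
  ],
  claw=[1, 1, 1, 1, 1, 1, 1, 1, 1, 1],
)

```text
t: 1.77
ee_pos: [0.4072, 0.2392, 0.4045]
tool_rot: [-0.0, -0.049, 0.999, -0.002]
contact_force: [-0.1, -0.7, -1.0]
gripper_width: 0.0926
gripper_force: 0.0
```

```bash
python3 go.py 416 202.5 101 96
python3 - <<'E'
from station import bot
import pickle,cv2
s=bot.state();d=bot.snapshot('wrist');d['s']=s;pickle.dump(d,open('w1.pkl','wb'));cv2.imwrite('pics/w1.png',d['img'][:,:,::-1]);print(d['T_tool_cam'].round(3))
E
```

```text
t 1.77 grasp [407.1 238.7 237.5] phi 95.6 tilt [-0.04 -0.19] w 0.0926 gf 0.0 F [-0.1 -0.7 -1. ] j7 0.93
rot z -0.4 then shift cm [-0.51 -3.69 13.65]
[[-0.001 -0.962 -0.274  0.076]
 [ 1.    -0.001  0.    -0.001]
 [-0.001 -0.274  0.962  0.02 ]
 [ 0.     0.     0.     1.   ]]
```

View pics/w1.png

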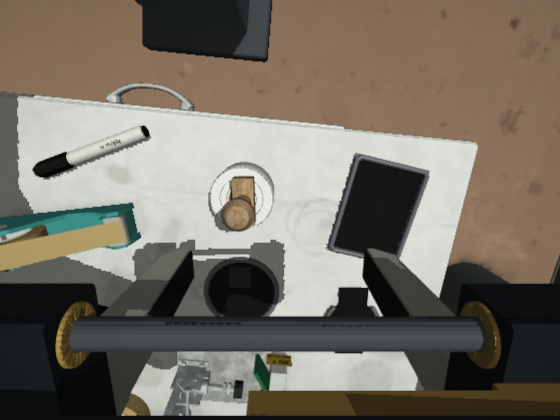

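The wrist view shows the stamp's knob at (237,214) on its roll (242,194), the pad tray at (380,205) and the marker at (95,152). I'll cross-check the knob and trays with this view.

```bash
cat >> h.py <<'E'
def wrist(d):
    from scipy.spatial.transform import Rotation as R
    q=d['s']['tool_rot'];T=np.eye(4);T[:3,:3]=R.from_quat(np.r_[q[1:],q[0]]).as_matrix();T[:3,3]=d['s']['ee_pos']
    d['extrinsics']=T@d['T_tool_cam'];return d
E
python3 - <<'E'
import pickle
from h import *
d=wrist(pickle.load(open('w1.pkl','rb')))
for n,u,v,z in [('knob',237,214,.101),('roll',241.5,195.5,.04),('padtray',379.5,205,.005),('block far end',243,178,.062)]:print(n,(1000*ray(d,u,v,z)).round(1))
im=d['img'].astype(int);P=cloud(d)
def near(c,r,z0,z1):return P[(np.hypot(P[...,0]-c[0],P[...,1]-c[1])<r)&(P[...,2]>z0)&(P[...,2]<z1)]
def box(q):
    lo,hi=np.percentile(q[:,:2],[1,99],axis=0);return ((lo+hi)*500).round(1),((hi-lo)*1000).round(1)
q=near((.416,.2),.05,.034,.046);print('roll',box(q))
q=near((.416,.2),.05,.088,.125);print('knob',box(q),q[:,2].max())
q=near((.416,.2),.05,.055,.068);print('block',cv2.minAreaRect((q[:,:2]*1000).astype(np.float32)))
E
```

```text
knob [416.4 201.7]
roll [413.6 198.9]
padtray [417.6 359.2]
block far end [390.6 201.2]
roll (array([413.3, 198.4]), array([59.8, 65.8]))
knob (array([415.7, 202.5]), array([27.6, 27.5])) 0.11661502725223905
block ((415.9120178222656, 202.15316772460938), (49.438331604003906, 22.078603744506836), 6.386169910430908)
```

Emit:
apply_moves(
  translation=[
    [-0.2, -1.9, 0],
    [-0.3, -1.8, 0],
    [0, 0, 2.8],
    [0, 0, 2.8],
    [0, 0, 2.8],
    [0, 0, 2.6],
    [0, 0, 1.3],
    [0, 0, 1.3],
    [0, 0, 0],
    [0, 0, 0],
  ],
  rot=[
    [0, 0, -0.4],
    [0, 0, 0],
    [0, 0, 0],
    [0, 0, 0],
    [0, 0, 0],
    [0, 0, 0],
    [0, 0, 0],
    [0, 0, 0],
    [0, 0, 0],
    [0, 0, 0],
  ],
  claw=[1, 1, 1, 1, 1, 1, 1, 1, 1, 1],
)

```text
t: 2.65
ee_pos: [0.4151, 0.2093, 0.2683]
tool_rot: [-0.001, -0.056, 0.998, -0.0]
contact_force: [0.7, -0.1, 0.2]
gripper_width: 0.0929
gripper_force: 0.0
```

```bash
python3 go.py 416 202.3 101 96
```

```text
t 2.65 grasp [414.8 209.2 101.3] phi 96.4 tilt [-0.08 -0.03] w 0.0929 gf 0.0 F [ 0.7 -0.1  0.2] j7 0.94
rot z 0.4 then shift cm [-0.04 -0.7   0.03]
```

Emit:
apply_moves(
  translation=[
    [0, -0.7, 0],
    [0, 0, 0],
    [0, 0, 0],
    [0, 0, 0],
    [0, 0, 0],
    [0, 0, 0],
    [0, 0, 0],
    [0, 0, 0],
    [0, 0, 0],
    [0, 0, 0],
  ],
  rot=[
    [0, 0, 0],
    [0, 0, 0],
    [0, 0, 0],
    [0, 0, 0],
    [0, 0, 0],
    [0, 0, 0],
    [0, 0, 0],
    [0, 0, 0],
    [0, 0, 0],
    [0, 0, 0],
  ],
  claw=[1, 1, -0.1, -0.1, -0.1, -0.2, -0.2, -0.2, -0.3, -0.3],
)

```text
t: 3.48
ee_pos: [0.416, 0.2015, 0.2687]
tool_rot: [0.0, -0.055, 0.998, -0.0]
contact_force: [0.4, -0.2, -0.5]
gripper_width: 0.0443
gripper_force: 0.0
```

```bash
python3 go.py 416 202.3 101 96
```

```text
t 3.48 grasp [416.  201.5 101.7] phi 96.3 tilt [ 0. -0.] w 0.0443 gf 0.0 F [ 0.4 -0.2 -0.5] j7 0.95
rot z 0.3 then shift cm [-0.01  0.08  0.07]
```

Centred; close on the knob, lift slowly.

Emit:
apply_moves(
  translation=[
    [0, 0.1, 0],
    [0, 0, 0],
    [0, 0, 0],
    [0, 0, 0],
    [0, 0, 0],
    [0, 0, 0],
    [0, 0, -0.5],
    [0, 0, -0.5],
    [0, 0, -1],
    [0, 0, -1],
  ],
  rot=[
    [0, 0, 0],
    [0, 0, 0],
    [0, 0, 0],
    [0, 0, 0],
    [0, 0, 0],
    [0, 0, 0],
    [0, 0, 0],
    [0, 0, 0],
    [0, 0, 0],
    [0, 0, 0],
  ],
  claw=[-0.4, -0.6, -1, -1, -1, -1, -1, -1, -1, -1],
  grip_force=15,
)

```text
t: 4.32
ee_pos: [0.4158, 0.2023, 0.2993]
tool_rot: [-0.0, -0.055, 0.998, -0.0]
contact_force: [-0.6, 0.3, -0.7]
gripper_width: 0.0279
gripper_force: 15.0
```

Emit:
apply_moves(
  translation=[
    [0, 0, -2],
    [0, 0, -2],
    [0, 0, -2],
    [0, 0, -2],
    [0, 0, -1],
    [0, 0, 0],
    [0, 0, 0],
  ],
  rot=[
    [0, 0, 0],
    [0, 0, 0],
    [0, 0, 0],
    [0, 0, 0],
    [0, 0, 0],
    [0, 0, 0],
    [0, 0, 0],
  ],
  claw=[-1, -1, -1, -1, -1, -1, -1],
)

```text
t: 4.9
ee_pos: [0.4158, 0.2022, 0.3893]
tool_rot: [0.001, -0.055, 0.998, 0.0]
contact_force: [0.6, 0.1, -1.0]
gripper_width: 0.0279
gripper_force: 15.0
```

```bash
python3 go.py 637 -173.3 220 88.4
python3 - <<'E'
from station import bot
import pickle,cv2
s=bot.state();d=bot.snapshot('wrist');d['s']=s;pickle.dump(d,open('w2.pkl','wb'));cv2.imwrite('pics/w2.png',d['img'][:,:,::-1])
E
```

```text
t 4.9 grasp [416.  202.3 222.3] phi 96.3 tilt [0.08 0.04] w 0.0279 gf 15.0 F [ 0.6  0.1 -1. ] j7 1.02
rot z 7.9 then shift cm [-23.14 -36.93   0.23]
```

View pics/w2.png

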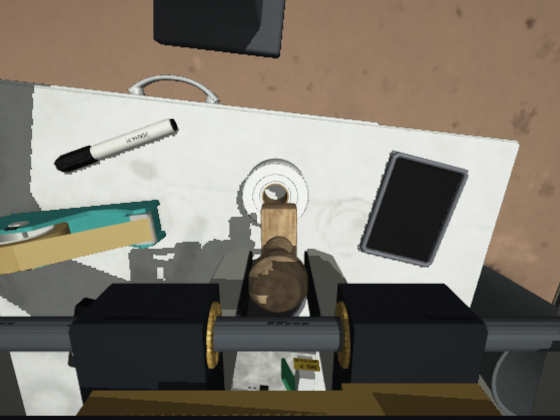

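Emit:
apply_moves(
  translation=[
    [0, 0, 0],
    [-0.6, -1, 0],
    [-1.2, -1.9, 0],
    [-1.5, -2.4, 0],
    [-1.5, -2.4, 0],
    [-1.5, -2.4, 0],
    [-1.5, -2.4, 0],
    [-1.5, -2.4, 0],
    [-1.5, -2.4, 0],
    [-1.5, -2.4, 0],
  ],
  rot=[
    [0, 0, 4],
    [0, 0, 3.9],
    [0, 0, 0],
    [0, 0, 0],
    [0, 0, 0],
    [0, 0, 0],
    [0, 0, 0],
    [0, 0, 0],
    [0, 0, 0],
    [0, 0, 0],
  ],
  claw=[-1, -1, -1, -1, -1, -1, -1, -1, -1, -1],
)

```text
t: 5.78
ee_pos: [0.5344, 0.0012, 0.3874]
tool_rot: [-0.001, 0.014, 1.0, -0.0]
contact_force: [1.2, -0.1, -1.2]
gripper_width: 0.0279
gripper_force: 15.0
```

Emit:
apply_moves(
  translation=[
    [-1.5, -2.4, 0],
    [-1.5, -2.4, 0],
    [-1.5, -2.4, 0],
    [-1.5, -2.4, 0],
    [-1.5, -2.4, 0],
    [-1.2, -1.9, 0],
    [-0.8, -1.3, 0],
    [-0.4, -0.6, 0],
    [0, 0, 0],
    [0, 0, 0],
  ],
  rot=[
    [0, 0, 0],
    [0, 0, 0],
    [0, 0, 0],
    [0, 0, 0],
    [0, 0, 0],
    [0, 0, 0],
    [0, 0, 0],
    [0, 0, 0],
    [0, 0, 0],
    [0, 0, 0],
  ],
  claw=[-1, -1, -1, -1, -1, -1, -1, -1, -1, -1],
)

```text
t: 6.62
ee_pos: [0.6284, -0.1572, 0.388]
tool_rot: [-0.001, 0.014, 1.0, 0.0]
contact_force: [0.9, -0.2, -1.6]
gripper_width: 0.0281
gripper_force: 15.0
```

```bash
python3 go.py 637 -173.3 67 88.4
```

```text
t 6.62 grasp [ 628.1 -157.   221. ] phi 88.4 tilt [-0.08  0.05] w 0.0281 gf 15.0 F [ 0.9 -0.2 -1.6] j7 1.66
rot z 0.0 then shift cm [-0.93 -1.6  15.4 ]
```

Emit:
apply_moves(
  translation=[
    [-0.5, -0.8, 0],
    [-0.4, -0.8, 0],
    [0, 0, 2],
    [0, 0, 2.5],
    [0, 0, 2.5],
    [0, 0, 2.5],
    [0, 0, 2.5],
    [0, 0, 2],
    [0, 0, 1],
    [0, 0, 0],
  ],
  rot=[
    [0, 0, 0],
    [0, 0, 0],
    [0, 0, 0],
    [0, 0, 0],
    [0, 0, 0],
    [0, 0, 0],
    [0, 0, 0],
    [0, 0, 0],
    [0, 0, 0],
    [0, 0, 0],
  ],
  claw=[-1, -1, -1, -1, -1, -1, -1, -1, -1, -1],
)

```text
t: 7.45
ee_pos: [0.6369, -0.1743, 0.2366]
tool_rot: [-0.002, 0.014, 1.0, 0.0]
contact_force: [-1.1, -0.9, -1.3]
gripper_width: 0.028
gripper_force: 15.0
```

```bash
python3 go.py 637 -173.3 65 88.4
```

```text
t 7.45 grasp [ 636.3 -174.2   69.6] phi 88.4 tilt [-0.19  0.04] w 0.028 gf 15.0 F [-1.1 -0.9 -1.3] j7 1.67
rot z 0.0 then shift cm [-0.07  0.09  0.46]
```

Emit:
apply_moves(
  translation=[
    [0, 0.1, 0.2],
    [0, 0, 0.15],
    [0, 0, 0.1],
    [0, 0, 0],
    [0, 0, 0],
  ],
  rot=[
    [0, 0, 0],
    [0, 0, 0],
    [0, 0, 0],
    [0, 0, 0],
    [0, 0, 0],
  ],
  claw=[-1, -1, -1, -1, -1],
)

```text
t: 7.87
ee_pos: [0.6375, -0.1735, 0.2351]
tool_rot: [0.001, 0.014, 1.0, -0.0]
contact_force: [0.4, -0.1, -1.3]
gripper_width: 0.0278
gripper_force: 15.0
```

```bash
python3 go.py 637 -173.3 65 88.4
```

```text
t 7.87 grasp [ 637.7 -173.5   68.1] phi 88.4 tilt [ 0.08 -0.02] w 0.0278 gf 15.0 F [ 0.4 -0.1 -1.3] j7 1.67
rot z 0.0 then shift cm [0.07 0.02 0.31]
```

Emit:
apply_moves(
  translation=[
    [0, 0, 0.1],
    [0, 0, 0.1],
    [0, 0, 0.1],
    [0, 0, 0],
    [0, 0, 0],
  ],
  rot=[
    [0, 0, 0],
    [0, 0, 0],
    [0, 0, 0],
    [0, 0, 0],
    [0, 0, 0],
  ],
  claw=[-1, -1, -1, -1, -1],
)

```text
t: 8.28
ee_pos: [0.6374, -0.1734, 0.2317]
tool_rot: [0.0, 0.014, 1.0, -0.0]
contact_force: [-0.8, 0.3, 5.0]
gripper_width: 0.0278
gripper_force: 15.0
```

```bash
python3 go.py 637 -173.3 65 88.4
```

```text
t 8.28 grasp [ 637.5 -173.4   64.7] phi 88.4 tilt [ 0.04 -0.01] w 0.0278 gf 15.0 F [-0.8  0.3  5. ] j7 1.66
rot z 0.0 then shift cm [ 0.05  0.01 -0.03]
```

Touchdown at 5 N and at the right height. Release and rise.

Emit:
apply_moves(
  translation=[
    [0, 0, 0],
    [0, 0, 0],
    [0, 0, 0],
    [0, 0, 0],
    [0, 0, 0],
    [0, 0, -2],
    [0, 0, -3],
    [0, 0, -3],
    [0, 0, -4],
    [0, 0, -4],
  ],
  rot=[
    [0, 0, 0],
    [0, 0, 0],
    [0, 0, 0],
    [0, 0, 0],
    [0, 0, 0],
    [0, 0, 0],
    [0, 0, 0],
    [0, 0, 0],
    [0, 0, 0],
    [0, 0, 0],
  ],
  claw=[0, 0.3, 0.6, 0.8, 0.8, 0.8, 0.8, 0.8, 0.8, 0.8],
)

```text
t: 9.12
ee_pos: [0.6369, -0.1734, 0.3922]
tool_rot: [-0.001, 0.014, 1.0, 0.0]
contact_force: [0.1, 0.4, 0.3]
gripper_width: 0.0832
gripper_force: 0.0
```

```bash
python3 go.py 634.5 -2 200 80
```

```text
t 9.12 grasp [ 636.7 -173.3  225.2] phi 88.4 tilt [-0.09  0.02] w 0.0832 gf 0.0 F [0.1 0.4 0.3] j7 1.68
rot z 8.4 then shift cm [ 3.19 16.83  2.52]
```

Emit:
apply_moves(
  translation=[
    [0, 0, 0],
    [0.6, 2.2, 0],
    [0.6, 2.8, 0],
    [0.6, 2.8, 0],
    [0.6, 2.8, 0],
    [0.6, 2.8, 0],
    [0.2, 2.2, 0],
    [0, 1.2, 0],
    [0, 0, 0],
    [0, 0, 0],
  ],
  rot=[
    [0, 0, 4.4],
    [0, 0, 4],
    [0, 0, 0],
    [0, 0, 0],
    [0, 0, 0],
    [0, 0, 0],
    [0, 0, 0],
    [0, 0, 0],
    [0, 0, 0],
    [0, 0, 0],
  ],
  claw=[1, 1, 1, 1, 1, 1, 1, 1, 1, 1],
)

```text
t: 9.95
ee_pos: [0.6334, -0.003, 0.3912]
tool_rot: [-0.0, 0.087, 0.996, -0.0]
contact_force: [-0.1, -0.6, -0.4]
gripper_width: 0.093
gripper_force: 0.0
```

```bash
python3 go.py 634.5 -2 46 80
python3 - <<'E'
from station import bot
import pickle,cv2
s=bot.state();d=bot.snapshot('wrist');d['s']=s;pickle.dump(d,open('w3.pkl','wb'));cv2.imwrite('pics/w3.png',cv2.resize(d['img'][100:300,150:410,::-1],(780,600),interpolation=cv2.INTER_CUBIC))
E
```

```text
t 9.95 grasp [633.4  -3.2 224.2] phi 80.0 tilt [-0.   -0.04] w 0.093 gf 0.0 F [-0.1 -0.6 -0.4] j7 1.3
rot z 0.0 then shift cm [-0.08  0.13 17.82]
```

View pics/w3.png

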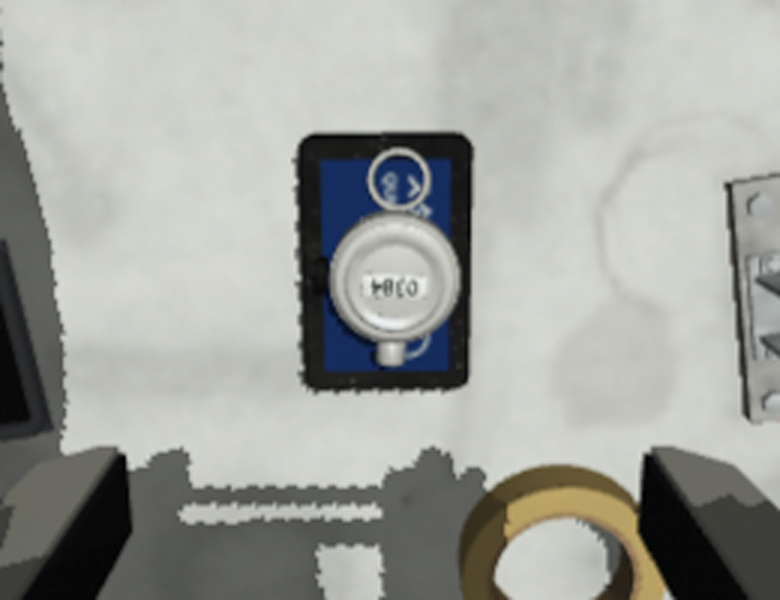

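Close view: counter case centre at crop (395,275), ring (399,180), plunger (391,350), the black knob at its left side (320,275), on the pad centred at (386,260).

Run:
```python
import pickle
from h import *
d=wrist(pickle.load(open('w3.pkl','rb')))
f=lambda u,v,z:1000*ray(d,150+u/3,100+v/3,z)
c=f(395,277,.038);r=f(399,180,.021);p=f(391,352,.03)
print('case',c.round(1),'ring',r.round(1),'axis',np.degrees(np.arctan2(*(c-r)[::-1])),'plunger axis',np.degrees(np.arctan2(*(p-r)[::-1])),'pad',f(386,260,.018).round(1))
```

```text
case [6.311e+02 5.000e-01] ring [600.7   7.4] axis -12.756594235354276 plunger axis -12.611948223191485 pad [628.7  -2.2]
```

Emit:
apply_moves(
  translation=[
    [0.1, 0.3, 0],
    [0, 0, 2],
    [0, 0, 3],
    [0, 0, 3],
    [0, 0, 3],
    [0, 0, 3],
    [0, 0, 2],
    [0, 0, 1],
    [0, 0, 0],
    [0, 0, 0],
  ],
  rot=[
    [0, 0, 2.7],
    [0, 0, 0],
    [0, 0, 0],
    [0, 0, 0],
    [0, 0, 0],
    [0, 0, 0],
    [0, 0, 0],
    [0, 0, 0],
    [0, 0, 0],
    [0, 0, 0],
  ],
  claw=[1, 1, 1, 1, 1, 1, 1, 1, 1, 1],
)

```text
t: 10.83
ee_pos: [0.6331, -0.0008, 0.2214]
tool_rot: [-0.0, 0.111, 0.994, -0.0]
contact_force: [-0.2, -0.8, 0.0]
gripper_width: 0.093
gripper_force: 0.0
```

```bash
python3 go.py 632 -0.5 46 77.3
```

```text
t 10.83 grasp [633.   -0.9  54.4] phi 77.2 tilt [-0.01 -0.04] w 0.093 gf 0.0 F [-0.2 -0.8  0. ] j7 1.24
rot z -0.1 then shift cm [0.11 0.01 0.84]
```

Emit:
apply_moves(
  translation=[
    [0.1, 0, 0.8],
    [0, 0, 0],
    [0, 0, 0],
    [0, 0, 0],
    [0, 0, 0],
    [0, 0, 0],
    [0, 0, 0],
    [0, 0, 0],
    [0, 0, 0],
    [0, 0, 0],
  ],
  rot=[
    [0, 0, 0],
    [0, 0, 0],
    [0, 0, 0],
    [0, 0, 0],
    [0, 0, 0],
    [0, 0, 0],
    [0, 0, 0],
    [0, 0, 0],
    [0, 0, 0],
    [0, 0, 0],
  ],
  claw=[1, 0.4, 0.3, 0.3, 0.2, 0.1, 0, -0.2, -0.5, -0.5],
  grip_force=12,
)

```text
t: 11.67
ee_pos: [0.6319, 0.0007, 0.2133]
tool_rot: [0.0, 0.11, 0.994, -0.0]
contact_force: [0.6, 1.4, 0.7]
gripper_width: 0.0452
gripper_force: 12.0
```

```bash
python3 go.py 632 -0.5 46 77.3
```

```text
t 11.67 grasp [632.    0.7  46.3] phi 77.3 tilt [ 0.01 -0.  ] w 0.0452 gf 12.0 F [0.6 1.4 0.7] j7 1.24
rot z 0.0 then shift cm [-0.03 -0.12  0.03]
```

Emit:
apply_moves(
  translation=[
    [0, 0, -0.5],
    [0, 0, -1],
    [0, 0, -2],
    [0, 0, -3],
    [0, 0, -3],
    [0, 0, -3],
    [0, 0, -2],
    [0, 0, -1],
    [0, 0, 0],
    [0, 0, 0],
  ],
  rot=[
    [0, 0, 0],
    [0, 0, 0],
    [0, 0, 0],
    [0, 0, 0],
    [0, 0, 0],
    [0, 0, -4],
    [0, 0, -5],
    [0, 0, -4],
    [0, 0, -2.2],
    [0, 0, 0],
  ],
  claw=[-1, -1, -1, -1, -1, -1, -1, -1, -1, -1],
  grip_force=12,
)

```text
t: 12.5
ee_pos: [0.6318, 0.0005, 0.3702]
tool_rot: [0.001, -0.023, 1.0, 0.0]
contact_force: [0.5, 0.1, -0.4]
gripper_width: 0.0451
gripper_force: 12.0
```

```bash
python3 go.py 578 352 190 92.5
```

```text
t 12.5 grasp [6.322e+02 5.000e-01 2.032e+02] phi 92.6 tilt [0.14 0.01] w 0.0451 gf 12.0 F [ 0.5  0.1 -0.4] j7 1.46
rot z 0.1 then shift cm [ 3.88 35.35  1.32]
```

Emit:
apply_moves(
  translation=[
    [0.1, 1, 0],
    [0.2, 2, 0],
    [0.3, 3, 0],
    [0.3, 3, 0],
    [0.3, 3, 0],
    [0.3, 3, 0],
    [0.3, 3, 0],
    [0.3, 3, 0],
    [0.3, 3, 0],
    [0.3, 3, 0],
  ],
  rot=[
    [0, 0, 0],
    [0, 0, 0],
    [0, 0, 0],
    [0, 0, 0],
    [0, 0, 0],
    [0, 0, 0],
    [0, 0, 0],
    [0, 0, 0],
    [0, 0, 0],
    [0, 0, 0],
  ],
  claw=[-1, -1, -1, -1, -1, -1, -1, -1, -1, -1],
)

```text
t: 13.33
ee_pos: [0.592, 0.2716, 0.3678]
tool_rot: [-0.001, -0.021, 1.0, -0.0]
contact_force: [1.1, -0.0, -0.7]
gripper_width: 0.0453
gripper_force: 12.0
```

Emit:
apply_moves(
  translation=[
    [0.4, 3, 0],
    [0.4, 2.5, 0],
    [0.4, 2, 0],
    [0.2, 1, 0],
    [0, 0, 0],
    [0, 0, 0],
  ],
  rot=[
    [0, 0, 0],
    [0, 0, 0],
    [0, 0, 0],
    [0, 0, 0],
    [0, 0, 0],
    [0, 0, 0],
  ],
  claw=[-1, -1, -1, -1, -1, -1],
)

```text
t: 13.83
ee_pos: [0.5751, 0.3535, 0.3678]
tool_rot: [-0.0, -0.022, 1.0, -0.001]
contact_force: [0.9, -0.5, -1.1]
gripper_width: 0.045
gripper_force: 12.0
```

```bash
python3 go.py 578 352 35 92.5
python3 - <<'E'
from station import bot
import pickle,cv2
s=bot.state();d=bot.snapshot('wrist');d['s']=s;pickle.dump(d,open('w4.pkl','wb'));cv2.imwrite('pics/w4.png',d['img'][:,:,::-1])
E
```

```text
t 13.83 grasp [575.  353.3 200.8] phi 92.5 tilt [-0.03 -0.07] w 0.045 gf 12.0 F [ 0.9 -0.5 -1.1] j7 0.93
rot z 0.0 then shift cm [-0.3  -0.14 16.58]
```

View pics/w4.png

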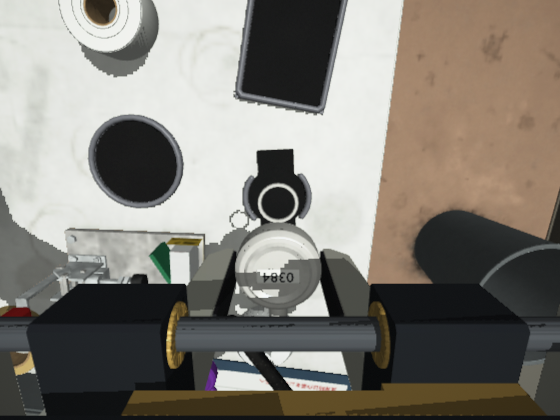

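Counter held level with the ring (278,203) toward the robot, above its tray (278,195); roll tray at (136,160).

Run:
```python
import pickle
from h import *
d=wrist(pickle.load(open('w4.pkl','rb')))
f=lambda u,v,z:(1000*ray(d,u,v,z)).round(1)
print('tongue end',f(275,150,.003),'expected tray centre +50; rim L/R',f(243,195,.006),f(312,195,.006),'roll tray',f(136,160.5,.006),f(89,160,.006),f(183,160,.006),f(136,114,.006),f(136,208,.006))
```

```text
tongue end [530.  347.5] expected tray centre +50; rim L/R [578.2 315.5] [575.  388.5] roll tray [546.6 205. ] [548.1 156.7] [544.  253.3] [500.5 208.4] [597.4 201.2]
```

Emit:
apply_moves(
  translation=[
    [-0.3, -0.1, 1],
    [0, 0, 2],
    [0, 0, 3],
    [0, 0, 3],
    [0, 0, 3],
    [0, 0, 2],
    [0, 0, 1],
    [0, 0, 0],
    [0, 0, 0],
  ],
  rot=[
    [0, 0, 0],
    [0, 0, 0],
    [0, 0, 0],
    [0, 0, 0],
    [0, 0, 0],
    [0, 0, 0],
    [0, 0, 0],
    [0, 0, 0],
    [0, 0, 0],
  ],
  claw=[-1, -1, -1, -1, -1, -1, -1, -1, -1],
)

```text
t: 14.63
ee_pos: [0.579, 0.3519, 0.2182]
tool_rot: [-0.0, -0.021, 1.0, -0.0]
contact_force: [-0.1, -0.4, -0.0]
gripper_width: 0.0452
gripper_force: 12.0
```

```bash
python3 go.py 578 352 31.3 92.5
```

```text
t 14.63 grasp [579.  351.8  51.2] phi 92.4 tilt [-0.01 -0.03] w 0.0452 gf 12.0 F [-0.1 -0.4 -0. ] j7 0.91
rot z -0.1 then shift cm [0.09 0.03 1.99]
```

Emit:
apply_moves(
  translation=[
    [0, 0, 0.7],
    [0, 0, 0.5],
    [0, 0, 0.3],
    [0, 0, 0.2],
    [0, 0, 0.1],
    [0, 0, 0.1],
    [0, 0, 0],
    [0, 0, 0],
  ],
  rot=[
    [0, 0, 0],
    [0, 0, 0],
    [0, 0, 0],
    [0, 0, 0],
    [0, 0, 0],
    [0, 0, 0],
    [0, 0, 0],
    [0, 0, 0],
  ],
  claw=[-1, -1, -1, -1, -1, -1, -1, -1],
)

```text
t: 15.3
ee_pos: [0.5784, 0.3528, 0.1994]
tool_rot: [0.0, -0.022, 1.0, 0.0]
contact_force: [-0.8, -0.3, 0.0]
gripper_width: 0.0453
gripper_force: 12.0
```

```bash
python3 go.py 578 352 31.3 92.5
```

```text
t 15.3 grasp [578.4 352.8  32.4] phi 92.5 tilt [0.01 0.01] w 0.0453 gf 12.0 F [-0.8 -0.3  0. ] j7 0.9
rot z 0.0 then shift cm [ 0.05 -0.08  0.11]
```

Emit:
apply_moves(
  translation=[
    [0, 0, 0.1],
    [0, 0, 0.1],
    [0, 0, 0],
    [0, 0, 0],
  ],
  rot=[
    [0, 0, 0],
    [0, 0, 0],
    [0, 0, 0],
    [0, 0, 0],
  ],
  claw=[-1, -1, -1, -1],
)

```text
t: 15.63
ee_pos: [0.5785, 0.3528, 0.1978]
tool_rot: [0.0, -0.022, 1.0, 0.0]
contact_force: [-1.7, -0.8, 4.7]
gripper_width: 0.0453
gripper_force: 12.0
```

```bash
python3 go.py 578 352 31.3 92.5
```

```text
t 15.63 grasp [578.6 352.8  30.8] phi 92.5 tilt [0.03 0.01] w 0.0453 gf 12.0 F [-1.7 -0.8  4.7] j7 0.9
rot z 0.0 then shift cm [ 0.06 -0.08 -0.05]
```

Emit:
apply_moves(
  translation=[
    [0, 0, 0],
    [0, 0, 0],
    [0, 0, 0],
    [0, 0, 0],
    [0, 0, -1],
    [0, 0, -3],
    [0, 0, -4],
    [0, 0, -4],
    [0, 0, -4],
    [0, 0, 0],
  ],
  rot=[
    [0, 0, 0],
    [0, 0, 0],
    [0, 0, 0],
    [0, 0, 0],
    [0, 0, 0],
    [0, 0, 0],
    [0, 0, 0],
    [0, 0, 0],
    [0, 0, 0],
    [0, 0, 0],
  ],
  claw=[0.3, 0.5, 0.6, 0.7, 0.7, 0.7, 0.7, 0.7, 0.7, 0.7],
)

```text
t: 16.47
ee_pos: [0.5799, 0.3535, 0.3662]
tool_rot: [0.005, -0.022, 1.0, 0.003]
contact_force: [2.0, -0.3, 1.7]
gripper_width: 0.0793
gripper_force: 0.0
```

```bash
python3 go.py 629 -2.5 190 80
python3 - <<'E'
from station import bot
import pickle,cv2,numpy as np
from h import *
s=bot.state();d=bot.snapshot('wrist');d['s']=s;pickle.dump(d,open('w5.pkl','wb'))
t=bot.snapshot('top');pickle.dump(t,open('top2.pkl','wb'))
a=cv2.resize(d['img'][100:300,180:380,::-1],(400,400));b=cv2.resize(t['img'][165:235,285:415,::-1],(400,215));c=np.zeros((400,800,3),np.uint8);c[:,:400]=a;c[:215,400:]=b
cv2.imwrite('pics/w5.png',c)
E
```

```text
t 16.47 grasp [581.5 354.7 199.2] phi 92.5 tilt [0.56 0.39] w 0.0793 gf 0.0 F [ 2.  -0.3  1.7] j7 0.93
rot z 12.5 then shift cm [-10.88 -34.35   0.92]
```

View pics/w5.png

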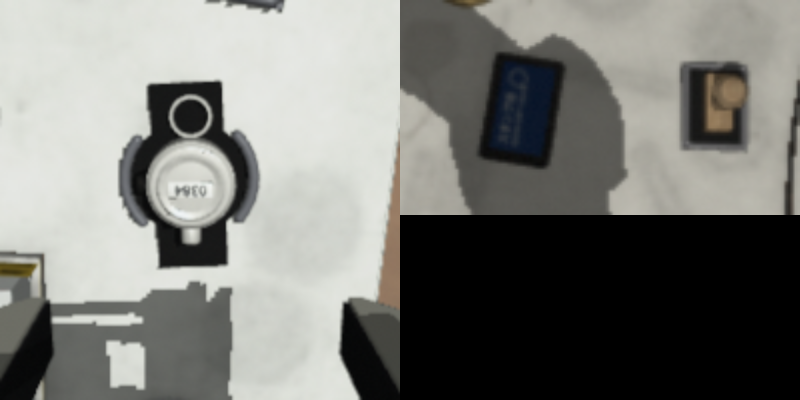

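The counter sits in its tray with the ring over the tongue (190,117). The stamp stands in its tray (718,105), and the pad (523,110) is undisturbed. Next is the pad.

Emit:
apply_moves(
  translation=[
    [0, 0, 0],
    [-0.4, -1, 0],
    [-0.9, -3, 0],
    [-0.9, -3, 0],
    [-0.9, -3, 0],
    [-0.9, -3, 0],
    [-0.9, -3, 0],
    [-0.9, -3, 0],
    [-0.9, -3, 0],
    [-0.9, -3, 0],
  ],
  rot=[
    [0, 0, 4.5],
    [0, 0, 4],
    [0, 0, 4],
    [0, 0, 0],
    [0, 0, 0],
    [0, 0, 0],
    [0, 0, 0],
    [0, 0, 0],
    [0, 0, 0],
    [0, 0, 0],
  ],
  claw=[1, 1, 1, 1, 1, 1, 1, 1, 1, 1],
)

```text
t: 17.4
ee_pos: [0.613, 0.0925, 0.3559]
tool_rot: [-0.001, 0.087, 0.996, -0.0]
contact_force: [0.0, -0.0, 0.8]
gripper_width: 0.0928
gripper_force: 0.0
```

Emit:
apply_moves(
  translation=[
    [-0.9, -3, 0],
    [-0.9, -2.5, 0],
    [-0.9, -2, 0],
    [-0.4, -1.5, 0],
    [0, 0, 0],
    [0, 0, 0],
  ],
  rot=[
    [0, 0, 0],
    [0, 0, 0],
    [0, 0, 0],
    [0, 0, 0],
    [0, 0, 0],
    [0, 0, 0],
  ],
  claw=[1, 1, 1, 1, 1, 1],
)

```text
t: 17.9
ee_pos: [0.628, -0.0007, 0.3561]
tool_rot: [-0.001, 0.088, 0.996, -0.0]
contact_force: [-0.1, 0.3, -0.6]
gripper_width: 0.0926
gripper_force: 0.0
```

```bash
cat > wm.py <<'E'
import sys;from station import bot
from meas import blob
from h import *
def padm(name):
    s=bot.state();d=bot.snapshot('wrist');d['s']=s;wrist(d);pickle.dump(d,open(name+'.pkl','wb'))
    return d
def rectw(d,mask,c,z,r):
    p=blob(mask,c,r);w=np.array([ray(d,u,v,z) for u,v in p])*1000
    c,s,a=cv2.minAreaRect(w.astype(np.float32));b=cv2.boxPoints((c,s,a));e=max(b[1]-b[0],b[2]-b[1],key=lambda v:np.hypot(*v))
    return np.round(c,1),np.round(s,1),round(np.degrees(np.arctan2(e[1],e[0]))%180,1)
E
python3 go.py 629 -2.5 28 80
python3 - <<'E' | tail -1
from wm import *
d=padm('w6');im=d['img'].astype(int);V=im.max(2)
print('pad',rectw(d,(V<60)|(im[:,:,2]>im[:,:,0]+25),(279,187),.018,65))
E
```

```text
t 17.9 grasp [627.7  -0.7 189.1] phi 79.9 tilt [-0.12 -0.01] w 0.0926 gf 0.0 F [-0.1  0.3 -0.6] j7 1.28
rot z -0.1 then shift cm [-0.16 -0.16 16.11]
pad (array([630.1,  -3.3]), array([61.4, 94. ]), np.float32(170.4))
```

Emit:
apply_moves(
  translation=[
    [-0.2, -0.2, 0],
    [0, 0, 2],
    [0, 0, 3],
    [0, 0, 3],
    [0, 0, 3],
    [0, 0, 2.5],
    [0, 0, 1.5],
    [0, 0, 1],
    [0, 0, 0],
    [0, 0, 0],
  ],
  rot=[
    [0, 0, 0],
    [0, 0, 0],
    [0, 0, 0],
    [0, 0, 0],
    [0, 0, 0],
    [0, 0, 0],
    [0, 0, 0],
    [0, 0, 0],
    [0, 0, 0],
    [0, 0, 0],
  ],
  claw=[1, 1, 1, 1, 1, 1, 1, 1, 1, 1],
)

```text
t: 18.78
ee_pos: [0.6301, -0.0015, 0.1972]
tool_rot: [-0.0, 0.086, 0.996, 0.0]
contact_force: [0.8, -0.1, 0.9]
gripper_width: 0.093
gripper_force: 0.0
```

```bash
python3 go.py 630 -3 27.5 80.2
```

```text
t 18.78 grasp [630.1  -1.5  30.2] phi 80.1 tilt [-0.03  0.01] w 0.093 gf 0.0 F [ 0.8 -0.1  0.9] j7 1.27
rot z -0.1 then shift cm [-0.02 -0.15  0.27]
```

Emit:
apply_moves(
  translation=[
    [0, -0.1, 0.3],
    [0, 0, 0],
    [0, 0, 0],
    [0, 0, 0],
    [0, 0, 0],
    [0, 0, 0],
    [0, 0, 0],
    [0, 0, 0],
    [0, 0, 0],
    [0, 0, 0],
  ],
  rot=[
    [0, 0, 0],
    [0, 0, 0],
    [0, 0, 0],
    [0, 0, 0],
    [0, 0, 0],
    [0, 0, 0],
    [0, 0, 0],
    [0, 0, 0],
    [0, 0, 0],
    [0, 0, 0],
  ],
  claw=[1, 0.7, 0.5, 0.4, 0.2, 0, -0.5, -0.5, -0.5, -0.5],
  grip_force=20,
)

```text
t: 19.62
ee_pos: [0.63, -0.0032, 0.1946]
tool_rot: [0.0, 0.087, 0.996, 0.0]
contact_force: [-1.4, -0.0, 5.6]
gripper_width: 0.0619
gripper_force: 20.0
```

Emit:
apply_moves(
  translation=[
    [0, 0, 0],
    [0, 0, -0.3],
    [0, 0, -0.5],
    [0, 0, -1],
    [0, 0, -2],
    [0, 0, -3],
    [0, 0, -3],
    [0, 0, -2],
    [0, 0, -1],
    [0, 0, 0],
  ],
  rot=[
    [0, 0, 0],
    [0, 0, 0],
    [0, 0, 0],
    [0, 0, 0],
    [0, 0, 0],
    [0, 0, 0],
    [0, 0, 0],
    [0, 0, 0],
    [0, 0, 0],
    [0, 0, 0],
  ],
  claw=[-0.5, -0.5, -0.5, -0.5, -0.5, -0.5, -0.5, -0.5, -0.5, -0.5],
)

```text
t: 20.45
ee_pos: [0.6303, -0.0033, 0.325]
tool_rot: [0.002, 0.087, 0.996, 0.0]
contact_force: [-0.4, -0.3, -0.7]
gripper_width: 0.062
gripper_force: 20.0
```

```bash
python3 go.py 427 357.5 150 82.5
python3 - <<'E'
from station import bot
import cv2
cv2.imwrite('pics/w7.png',bot.snapshot('wrist')['img'][:,:,::-1])
E
```

```text
t 20.45 grasp [631.   -3.3 158. ] phi 80.0 tilt [0.24 0.01] w 0.062 gf 20.0 F [-0.4 -0.3 -0.7] j7 1.28
rot z -2.5 then shift cm [24.93 33.11  0.8 ]
```

View pics/w7.png

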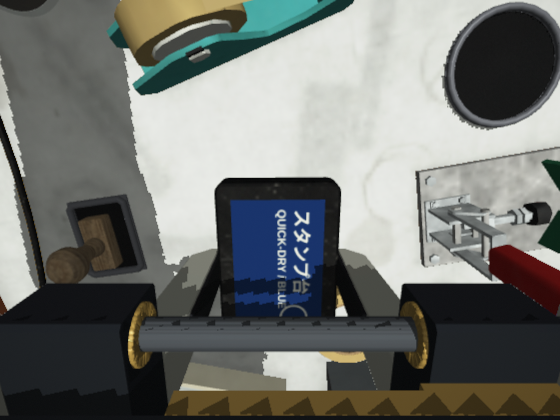

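The pad is held level (280,250), and the stamp is upright in its tray (105,235). Now carry it over.

Emit:
apply_moves(
  translation=[
    [0.6, 0.8, 0],
    [1.2, 1.6, 0],
    [1.8, 2.4, 0],
    [1.8, 2.4, 0],
    [1.8, 2.4, 0],
    [1.8, 2.4, 0],
    [1.8, 2.4, 0],
    [1.8, 2.4, 0],
    [1.8, 2.4, 0],
    [1.8, 2.4, 0],
  ],
  rot=[
    [0, 0, -2.5],
    [0, 0, 0],
    [0, 0, 0],
    [0, 0, 0],
    [0, 0, 0],
    [0, 0, 0],
    [0, 0, 0],
    [0, 0, 0],
    [0, 0, 0],
    [0, 0, 0],
  ],
  claw=[-0.5, -0.5, -0.5, -0.5, -0.5, -0.5, -0.5, -0.5, -0.5, -0.5],
)

```text
t: 21.33
ee_pos: [0.4959, 0.2337, 0.3205]
tool_rot: [-0.001, 0.064, 0.998, -0.001]
contact_force: [0.4, 0.5, -1.3]
gripper_width: 0.0615
gripper_force: 20.0
```

Emit:
apply_moves(
  translation=[
    [1.8, 2.4, 0],
    [1.8, 2.4, 0],
    [1.8, 2.4, 0],
    [1.2, 1.6, 0],
    [0.6, 0.8, 0],
    [0, 0, 0],
    [0, 0, 0],
  ],
  rot=[
    [0, 0, 0],
    [0, 0, 0],
    [0, 0, 0],
    [0, 0, 0],
    [0, 0, 0],
    [0, 0, 0],
    [0, 0, 0],
  ],
  claw=[-0.5, -0.5, -0.5, -0.5, -0.5, -0.5, -0.5],
)

```text
t: 21.92
ee_pos: [0.4387, 0.3364, 0.3213]
tool_rot: [-0.0, 0.064, 0.998, -0.001]
contact_force: [0.7, -0.2, -0.8]
gripper_width: 0.0617
gripper_force: 20.0
```

```bash
python3 go.py 427 357.5 35 82.5
python3 - <<'E'
from wm import *
d=padm('w8');cv2.imwrite('pics/w8.png',d['img'][:,:,::-1])
t=bot.snapshot('top')
E
```

```text
t 21.92 grasp [438.5 336.1 154.3] phi 82.6 tilt [-0.06 -0.1 ] w 0.0617 gf 20.0 F [ 0.7 -0.2 -0.8] j7 0.68
rot z 0.1 then shift cm [ 1.42  1.97 11.93]
stamp_tray c [ 637.  -173.3] size [43.3 65.9] long axis deg 178.4
pad_tray c [427.  357.5] size [ 85.6 113.5] long axis deg 172.5
roll_tray enc [547.  204.1] 43.8 fit [547.1 204.1] 41.9
counter_tray c [578. 352.] size [97.8 56.9] long axis deg 2.5
pad c [629.8  -2.8] size [61.  95.2] long axis deg 169.9
counter cloud enc [636.1  -1.3] 27.0 fit [634.3  -2.2] 24.5
247 0.038283305706313
roll cloud enc [416.9 198.7] 34.6 fit [416.7 198.7] 34.1
360 0.03980461166626492
block cloud c [415.9 202.5] size [49.8 22. ] long axis deg 6.1
83 0.05979466690604984
knob cloud enc [415.9 202.7] 14.8 fit [416.1 202.5] 14.4
120 0.12107495807635527
st max z 0.101 [ 0.577 -0.285  0.101]
padp max z 0.046 [0.639 0.    0.046]
rt max z 0.015 [0.591 0.217 0.015]
roll max z 1.287 [0.4   0.099 1.287]
pt max z 0.016 [0.387 0.32  0.016]
ct max z 0.058 [0.629 0.259 0.058]
```

View pics/w8.png

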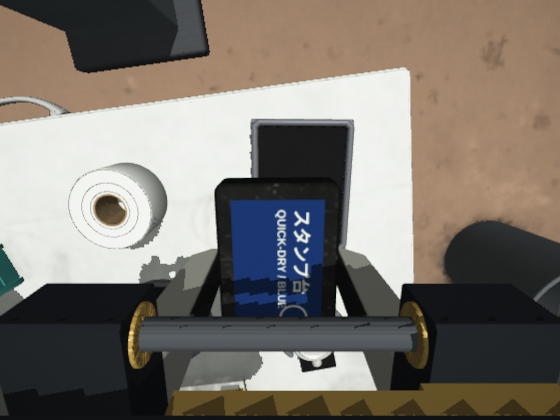

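Pad held at (278,250) with the tray's near edge at (303,122). I'll refine the tray pose from the earlier full wrist view.

```bash
python3 - <<'E' | tail -3
from wm import *
d=wrist(pickle.load(open('w1.pkl','rb')));V=d['img'].max(2)
m=np.zeros((420,560),np.uint8);m[145:245,320:435]=(V<40)[145:245,320:435]
print(rectw(d,m,(379,195),.003,60))
f=lambda u,v:(1000*ray(d,u,v,.006)).round(1)
print('outer corners',f(358,153),f(429,172),f(404,262),f(329,248))
d=wrist(pickle.load(open('w8.pkl','rb')))
f=lambda u,v:(1000*ray(d,u,v,.006)).round(1);print('w8 outer near corners',f(251,121),f(354,121))
E
```

```text
(array([424.8, 359. ]), array([ 78. , 107.1]), np.float32(172.1))
outer corners [359.7 323.8] [373.2 408.4] [486.6 402.3] [477.1 307. ]
w8 outer near corners [361.9 321.8] [373.4 409.7]
```

Emit:
apply_moves(
  translation=[
    [0.7, 1, 0],
    [0.7, 1, 0],
    [0, 0, 2],
    [0, 0, 2.5],
    [0, 0, 2.5],
    [0, 0, 2],
    [0, 0, 1],
    [0, 0, 0],
    [0, 0, 0],
  ],
  rot=[
    [0, 0, 0],
    [0, 0, 0],
    [0, 0, 0],
    [0, 0, 0],
    [0, 0, 0],
    [0, 0, 0],
    [0, 0, 0],
    [0, 0, 0],
    [0, 0, 0],
  ],
  claw=[-0.5, -0.5, -0.5, -0.5, -0.5, -0.5, -0.5, -0.5, -0.5],
)

```text
t: 22.77
ee_pos: [0.4275, 0.3588, 0.2222]
tool_rot: [-0.0, 0.065, 0.998, -0.0]
contact_force: [-0.4, -0.3, 0.1]
gripper_width: 0.0617
gripper_force: 20.0
```

```bash
python3 go.py 427.2 358 31 82.4
```

```text
t 22.77 grasp [427.5 358.8  55.2] phi 82.5 tilt [-0.03 -0.02] w 0.0617 gf 20.0 F [-0.4 -0.3  0.1] j7 0.63
rot z 0.1 then shift cm [ 0.02 -0.08  2.42]
```

Emit:
apply_moves(
  translation=[
    [0, -0.1, 0.8],
    [0, 0, 0.6],
    [0, 0, 0.4],
    [0, 0, 0.3],
    [0, 0, 0.1],
    [0, 0, 0.1],
    [0, 0, 0],
    [0, 0, 0],
  ],
  rot=[
    [0, 0, 0],
    [0, 0, 0],
    [0, 0, 0],
    [0, 0, 0],
    [0, 0, 0],
    [0, 0, 0],
    [0, 0, 0],
    [0, 0, 0],
  ],
  claw=[-0.5, -0.5, -0.5, -0.5, -0.5, -0.5, -0.5, -0.5],
)

```text
t: 23.43
ee_pos: [0.4275, 0.3575, 0.1993]
tool_rot: [0.0, 0.065, 0.998, 0.0]
contact_force: [-0.4, -0.6, -1.3]
gripper_width: 0.0617
gripper_force: 20.0
```

```bash
python3 go.py 427.2 358 30.6 82.4
```

```text
t 23.43 grasp [427.5 357.5  32.3] phi 82.5 tilt [0.01 0.  ] w 0.0617 gf 20.0 F [-0.4 -0.6 -1.3] j7 0.63
rot z 0.1 then shift cm [0.04 0.05 0.17]
```

Emit:
apply_moves(
  translation=[
    [0, 0, 0.1],
    [0, 0, 0.1],
    [0, 0, 0],
    [0, 0, 0],
    [0, 0, 0],
  ],
  rot=[
    [0, 0, 0],
    [0, 0, 0],
    [0, 0, 0],
    [0, 0, 0],
    [0, 0, 0],
  ],
  claw=[-0.5, -0.5, -0.5, -0.5, -0.5],
)

```text
t: 23.85
ee_pos: [0.4276, 0.3575, 0.1975]
tool_rot: [0.0, 0.065, 0.998, 0.0]
contact_force: [-0.3, -0.3, 5.1]
gripper_width: 0.0621
gripper_force: 20.0
```

```bash
python3 go.py 427.2 358 30.6 82.4
```

```text
t 23.85 grasp [427.6 357.5  30.5] phi 82.5 tilt [0.02 0.02] w 0.0621 gf 20.0 F [-0.3 -0.3  5.1] j7 0.63
rot z 0.1 then shift cm [ 0.05  0.04 -0.01]
```

Emit:
apply_moves(
  translation=[
    [0, 0, 0],
    [0, 0, 0],
    [0, 0, 0],
    [0, 0, 0],
    [0, 0, -1],
    [0, 0, -3],
    [0, 0, -4],
    [0, 0, -4],
    [0, 0, -2],
    [0, 0, 0],
  ],
  rot=[
    [0, 0, 0],
    [0, 0, 0],
    [0, 0, 0],
    [0, 0, 0],
    [0, 0, 0],
    [0, 0, 0],
    [0, 0, 0],
    [0, 0, 0],
    [0, 0, 0],
    [0, 0, 0],
  ],
  claw=[0.6, 0.8, 0.8, 0.8, 0.8, 0.8, 0.8, 1, 1, 1],
)

```text
t: 24.68
ee_pos: [0.4282, 0.3579, 0.3425]
tool_rot: [0.003, 0.065, 0.998, 0.003]
contact_force: [1.1, 1.1, -0.9]
gripper_width: 0.0923
gripper_force: 0.0
```

```bash
python3 go.py 415.5 198.6 170 88; python3 - <<'E' | tail -2
from wm import *
d=padm('w9');im=d['img'].astype(int)
print('pad blue',rectw(d,(im[:,:,2]>im[:,:,0]+25),(279,187),.021,90))
E
```

```text
t 24.68 grasp [429.1 358.8 175.6] phi 82.5 tilt [0.32 0.31] w 0.0923 gf 0.0 F [ 1.1  1.1 -0.9] j7 0.64
rot z -5.5 then shift cm [  0.8  -16.05   0.56]
ct max z 0.058 [0.629 0.259 0.058]
pad blue (array([428.4, 356.6]), array([46.7, 77.4]), np.float32(172.4))
```

Emit:
apply_moves(
  translation=[
    [0.1, -1.5, 0],
    [0.1, -2.5, 0],
    [0.1, -2.5, 0],
    [0.1, -2.5, 0],
    [0.1, -2.5, 0],
    [0.1, -2.5, 0],
    [0.1, -1.5, 0],
    [0.1, -0.5, 0],
    [0, 0, 0],
    [0, 0, 0],
  ],
  rot=[
    [0, 0, -5.5],
    [0, 0, 0],
    [0, 0, 0],
    [0, 0, 0],
    [0, 0, 0],
    [0, 0, 0],
    [0, 0, 0],
    [0, 0, 0],
    [0, 0, 0],
    [0, 0, 0],
  ],
  claw=[1, 1, 1, 1, 1, 1, 1, 1, 1, 1],
)

```text
t: 25.57
ee_pos: [0.4126, 0.1987, 0.3369]
tool_rot: [-0.0, 0.017, 1.0, 0.0]
contact_force: [0.4, 0.3, 0.1]
gripper_width: 0.0928
gripper_force: 0.0
```

```bash
python3 - <<'E' | tail -1
from wm import *
d=padm('w10');P=cloud(d)
q=P[(np.hypot(P[...,0]-.415,P[...,1]-.199)<.05)&(abs(P[...,2]-.04)<.005)]
p=cv2.convexHull((q[:,:2]*1000).astype(np.float32));print(cv2.minEnclosingCircle(p),cv2.fitEllipse(p),len(q),np.median(q[:,2]))
E
python3 go.py 415.5 198.6 33 88
```

```text
((417.11236572265625, 198.5452423095703), 34.61109161376953) ((416.89251708984375, 198.44972229003906), (68.52999877929688, 68.79676055908203), 155.67904663085938) 4142 0.039871130013228534
t 25.62 grasp [412.7 199.2 170. ] phi 88.1 tilt [-0.    0.03] w 0.093 gf 0.0 F [-0.1 -0.9  0.5] j7 0.92
rot z 0.1 then shift cm [-0.29 -0.05 13.7 ]
```

Emit:
apply_moves(
  translation=[
    [-0.4, -0.1, 0],
    [0, 0, 2],
    [0, 0, 3],
    [0, 0, 3],
    [0, 0, 3],
    [0, 0, 1.5],
    [0, 0, 0.9],
    [0, 0, 0.3],
    [0, 0, 0],
    [0, 0, 0],
  ],
  rot=[
    [0, 0, 0],
    [0, 0, 0],
    [0, 0, 0],
    [0, 0, 0],
    [0, 0, 0],
    [0, 0, 0],
    [0, 0, 0],
    [0, 0, 0],
    [0, 0, 0],
    [0, 0, 0],
  ],
  claw=[1, 1, 1, 1, 1, 1, 1, 1, 1, 1],
)

```text
t: 26.45
ee_pos: [0.4168, 0.1972, 0.2008]
tool_rot: [0.0, 0.017, 1.0, 0.0]
contact_force: [0.5, -0.2, -0.3]
gripper_width: 0.0927
gripper_force: 0.0
```

```bash
python3 go.py 417 198.5 33 88
```

```text
t 26.45 grasp [416.9 197.3  33.8] phi 88.0 tilt [0.04 0.02] w 0.0927 gf 0.0 F [ 0.5 -0.2 -0.3] j7 0.9
rot z 0.0 then shift cm [-0.01  0.12  0.08]
```

Emit:
apply_moves(
  translation=[
    [0, 0.1, 0.1],
    [0, 0, 0],
    [0, 0, 0],
    [0, 0, 0],
    [0, 0, 0],
    [0, 0, 0],
    [0, 0, 0],
    [0, 0, 0],
    [0, 0, 0],
    [0, 0, 0],
  ],
  rot=[
    [0, 0, 0],
    [0, 0, 0],
    [0, 0, 0],
    [0, 0, 0],
    [0, 0, 0],
    [0, 0, 0],
    [0, 0, 0],
    [0, 0, 0],
    [0, 0, 0],
    [0, 0, 0],
  ],
  claw=[1, 0.7, 0.6, 0.5, 0.4, 0.2, 0, 0, 0, 0],
  grip_force=20,
)

```text
t: 27.28
ee_pos: [0.4166, 0.198, 0.1995]
tool_rot: [0.0, 0.017, 1.0, 0.0]
contact_force: [-0.4, -0.6, 6.4]
gripper_width: 0.0679
gripper_force: 20.0
```

```bash
python3 go.py 417 198.5 33 88
```

```text
t 27.28 grasp [416.7 198.1  32.5] phi 88.0 tilt [0.04 0.03] w 0.0679 gf 20.0 F [-0.4 -0.6  6.4] j7 0.9
rot z 0.0 then shift cm [-0.03  0.04 -0.05]
```

Emit:
apply_moves(
  translation=[
    [0, 0, 0],
    [0, 0, -0.3],
    [0, 0, -0.7],
    [0, 0, -1],
    [0, 0, -2],
    [0, 0, -2],
    [0, 0, -1],
    [0, 0, -0.5],
    [0, 0, 0],
    [0, 0, 0],
  ],
  rot=[
    [0, 0, 0],
    [0, 0, 0],
    [0, 0, 0],
    [0, 0, 0],
    [0, 0, 0],
    [0, 0, 0],
    [0, 0, 0],
    [0, 0, 0],
    [0, 0, 0],
    [0, 0, 0],
  ],
  claw=[0, 0, 0, 0, 0, 0, 0, 0, 0, 0],
)

```text
t: 28.12
ee_pos: [0.4165, 0.1978, 0.2743]
tool_rot: [0.0, 0.017, 1.0, 0.0]
contact_force: [-0.2, 0.7, -1.3]
gripper_width: 0.0686
gripper_force: 20.0
```

```bash
python3 go.py 547 204.3 60 88
```

```text
t 28.12 grasp [416.5 197.8 107.3] phi 88.0 tilt [0.02 0.01] w 0.0686 gf 20.0 F [-0.2  0.7 -1.3] j7 0.91
rot z 0.0 then shift cm [-13.02   1.1    4.73]
```

Emit:
apply_moves(
  translation=[
    [-1, 0.1, 0],
    [-2, 0.2, 0],
    [-2.5, 0.2, 0],
    [-2.5, 0.2, 0],
    [-2.5, 0.2, 0],
    [-1.5, 0.2, 0],
    [-1, 0, 0],
    [0, 0, 0],
    [0, 0, 0],
  ],
  rot=[
    [0, 0, 0],
    [0, 0, 0],
    [0, 0, 0],
    [0, 0, 0],
    [0, 0, 0],
    [0, 0, 0],
    [0, 0, 0],
    [0, 0, 0],
    [0, 0, 0],
  ],
  claw=[0, 0, 0, 0, 0, 0, 0, 0, 0],
)

```text
t: 28.87
ee_pos: [0.5465, 0.204, 0.2733]
tool_rot: [-0.001, 0.018, 1.0, -0.0]
contact_force: [-0.9, -0.4, -1.4]
gripper_width: 0.0681
gripper_force: 20.0
```

```bash
python3 go.py 547 204.3 60 88
```

```text
t 28.87 grasp [546.2 203.9 106.3] phi 88.0 tilt [-0.1  -0.04] w 0.0681 gf 20.0 F [-0.9 -0.4 -1.4] j7 1.01
rot z -0.0 then shift cm [-0.07  0.04  4.63]
```

Over the tray; lower it.

Emit:
apply_moves(
  translation=[
    [0, 0, 1],
    [0, 0, 2],
    [0, 0, 2],
    [0, 0, 1],
    [0, 0, 0.4],
    [0, 0, 0.3],
    [0, 0, 0.2],
    [0, 0, 0],
    [0, 0, 0],
  ],
  rot=[
    [0, 0, 0],
    [0, 0, 0],
    [0, 0, 0],
    [0, 0, 0],
    [0, 0, 0],
    [0, 0, 0],
    [0, 0, 0],
    [0, 0, 0],
    [0, 0, 0],
  ],
  claw=[0, 0, 0, 0, 0, 0, 0, 0, 0],
)

```text
t: 29.62
ee_pos: [0.5469, 0.2045, 0.2058]
tool_rot: [0.0, 0.017, 1.0, 0.0]
contact_force: [-0.5, 0.3, -1.8]
gripper_width: 0.068
gripper_force: 20.0
```

```bash
python3 go.py 547 204.3 35.5 88
```

```text
t 29.62 grasp [547.1 204.5  38.8] phi 88.0 tilt [0.05 0.02] w 0.068 gf 20.0 F [-0.5  0.3 -1.8] j7 1.0
rot z 0.0 then shift cm [ 0.01 -0.02  0.33]
```

Emit:
apply_moves(
  translation=[
    [0, 0, 0.1],
    [0, 0, 0.1],
    [0, 0, 0.1],
    [0, 0, 0.05],
    [0, 0, 0],
    [0, 0, 0],
  ],
  rot=[
    [0, 0, 0],
    [0, 0, 0],
    [0, 0, 0],
    [0, 0, 0],
    [0, 0, 0],
    [0, 0, 0],
  ],
  claw=[0, 0, 0, 0, 0, 0],
)

```text
t: 30.12
ee_pos: [0.5469, 0.2044, 0.2026]
tool_rot: [0.0, 0.017, 1.0, 0.0]
contact_force: [-2.4, -0.8, 9.3]
gripper_width: 0.0681
gripper_force: 20.0
```

```bash
python3 go.py 547 204.3 35.5 88
```

```text
t 30.12 grasp [547.1 204.5  35.6] phi 88.0 tilt [0.05 0.02] w 0.0681 gf 20.0 F [-2.4 -0.8  9.3] j7 1.0
rot z 0.0 then shift cm [ 0.01 -0.02  0.01]
```

Down on the floor. Release, rise, and move clear of the top camera.

Emit:
apply_moves(
  translation=[
    [0, 0, 0],
    [0, 0, 0],
    [0, 0, 0],
    [0, 0, 0],
    [0, 0, -1],
    [0, 0, -3],
    [0, 0, -4],
    [0, 0, -4],
    [0, 0, -4],
    [0, 0, -3],
  ],
  rot=[
    [0, 0, 0],
    [0, 0, 0],
    [0, 0, 0],
    [0, 0, 0],
    [0, 0, 0],
    [0, 0, 0],
    [0, 0, 0],
    [0, 0, 0],
    [0, 0, 0],
    [0, 0, 0],
  ],
  claw=[0.8, 1, 1, 1, 1, 1, 1, 1, 1, 1],
)

```text
t: 30.95
ee_pos: [0.5467, 0.2043, 0.3958]
tool_rot: [0.001, 0.017, 1.0, 0.001]
contact_force: [1.5, 0.3, -1.4]
gripper_width: 0.093
gripper_force: 0.0
```

Emit:
apply_moves(
  translation=[
    [0, 2, -1],
    [0, 4, -1],
    [0, 4, -1],
    [0, 4, 0],
    [0, 4, 0],
    [0, 4, 0],
    [0, 4, 0],
    [0, 4, 0],
    [0, 4, 0],
    [0, 4, 0],
  ],
  rot=[
    [0, 0, 0],
    [0, 0, 0],
    [0, 0, 0],
    [0, 0, 0],
    [0, 0, 0],
    [0, 0, 0],
    [0, 0, 0],
    [0, 0, 0],
    [0, 0, 0],
    [0, 0, 0],
  ],
  claw=[1, 1, 1, 1, 1, 1, 1, 1, 1, 1],
)

```text
t: 31.78
ee_pos: [0.5595, 0.5858, 0.4226]
tool_rot: [0.0, 0.017, 1.0, -0.0]
contact_force: [1.1, -0.2, -0.8]
gripper_width: 0.0928
gripper_force: 0.0
```

Emit:
apply_moves(
  translation=[
    [0, 4, 0],
    [0, 4, 0],
    [0, 4, 0],
    [0, 2, 0],
    [0, 0, 0],
    [0, 0, 0],
    [0, 0, 0],
    [0, 0, 0],
    [0, 0, 0],
    [0, 0, 0],
  ],
  rot=[
    [0, 0, 0],
    [0, 0, 0],
    [0, 0, 0],
    [0, 0, 0],
    [0, 0, 0],
    [0, 0, 0],
    [0, 0, 0],
    [0, 0, 0],
    [0, 0, 0],
    [0, 0, 0],
  ],
  claw=[1, 1, 1, 1, 1, 1, 1, 1, 1, 1],
)

```text
t: 32.62
ee_pos: [0.5655, 0.7229, 0.4228]
tool_rot: [0.0, 0.018, 1.0, 0.0]
contact_force: [-1.0, 0.9, 0.1]
gripper_width: 0.093
gripper_force: 0.0
```

```bash
python3 go.py; python3 - <<'E' | tail -6
from wm import *
d=bot.snapshot('top');P=cloud(d);pickle.dump(d,open('top3.pkl','wb'))
cv2.imwrite('pics/end.png',cv2.resize(d['img'][120:320,145:415,::-1],(800,592)))
def near(c,r,z0,z1):return P[(np.hypot(P[...,0]-c[0],P[...,1]-c[1])<r)&(P[...,2]>z0)&(P[...,2]<z1)]
def mec(q):return [np.round(x,1) for x in cv2.minEnclosingCircle((q[:,:2]*1000).astype(np.float32))]
q=near((.637,-.173),.04,.045,.1);print('knob',mec(q),q[:,2].max())
q=near((.637,-.173),.04,.018,.032);print('block',cv2.minAreaRect((q[:,:2]*1000).astype(np.float32)),np.median(q[:,2]))
q=near((.547,.204),.05,.036,.05);print('roll',mec(q),np.median(q[:,2]))
q=near((.578,.352),.05,.015,.035);print('counter',mec(q),np.median(q[:,2]))
q=near((.427,.358),.06,.014,.03);print('pad',cv2.minAreaRect((q[:,:2]*1000).astype(np.float32)),np.median(q[:,2]),q[:,2].std())
for u,v in((393,282),(315,292)):print(P[v,u].round(3),end=' ')
E
```

```text
t 32.62 grasp [565.6 722.9 255.8] phi 87.9 tilt [0.04 0.02] w 0.093 gf 0.0 F [-1.   0.9  0.1] j7 0.54
knob [array([ 636.8, -173.1]), np.float64(15.3)] 0.08262261408770266
block ((636.709716796875, -171.63929748535156), (49.6151123046875, 20.93989372253418), 1.0721763372421265) 0.022341701217348353
roll [array([546.6, 203.8]), np.float64(34.5)] 0.04275671304770823
counter [array([582.5, 350.6]), np.float64(26.8)] 0.022925446394354343
pad ((421.28857421875, 357.0960693359375), (63.164154052734375, 107.55180358886719), 83.0133285522461) 0.02164055292006395 0.0025943971441582756
[ 0.414 -0.164  0.092] [0.387 0.022 0.017]
```

View pics/end.png

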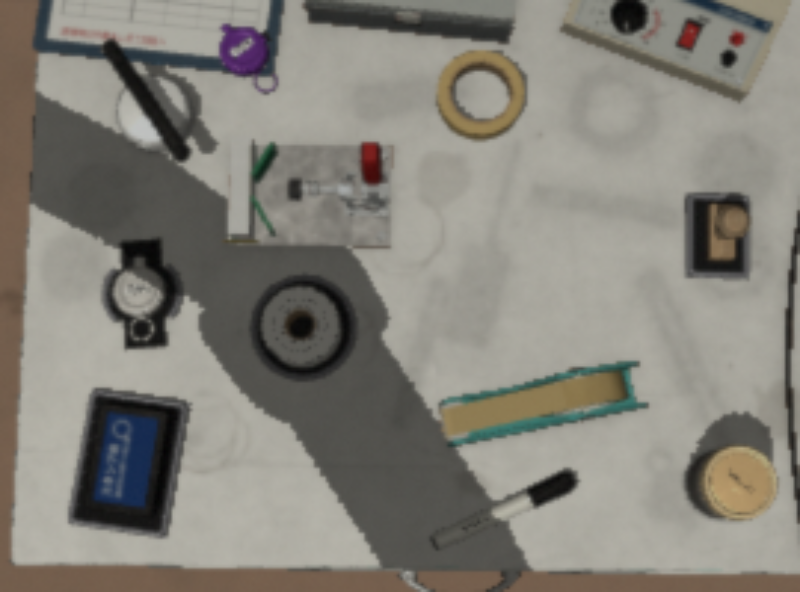

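The final view shows all four in their trays: stamp (718,232), roll (300,325), counter (138,292) with its ring over the tongue (142,328), and pad (128,460). The jar and marker are unmoved.

```bash
python3 -c "from station import bot; print(bot.hand_in())"
```

```text
the job is handed in; nothing more can be done
None
```

I handed the job in at about 33 s with the stamp, ink pad, label roll and tally counter each let go in its own tray, and the jar and marker not moved; the hand-in gave no verdict.

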